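# Load the bench mill with grinding balls

### The job

Swing the mill's round dust cover fully aside on its pin so that the whole loading port is clear, then tip all five grinding balls out of the white pouring jug into the port. Stand the empty jug upright on the bench again, leave the cover swung aside, and do not push the other things about or knock them over.

Things in the scene. Friction and masses are not known exactly. Their poses are not given: they have to be found in the camera images.
- mill: low bench mill fixed to the bench: plain grey painted housing 240 (its x) x 260 (its y) x 90 mm high, flat top. Origin under its centre; -x is its control-panel front, z up. The loading port is a round hole in the top with a steel dust cover on it.
- port (a point): centre of the port's mouth, at the height of the mill's top (90 mm above the bench), at (-10, -30) mm in the mill's x, y. The port is a round hole 95 mm across and 75 mm deep with a closed floor.
- cover (a joint): angle of the dust cover about its single upright pin. 0 = port covered (disc centred on it), 2.1 = swung aside to its stop; the port is wholly clear from about 1.65. Positive is anticlockwise from above: from 0 the knob moves along the mill's +x (away from its front), then round to +y. It begins between 0 and 0.3 and stays where it is left; about 1.5 N at the knob moves it.
- cover_pin (a point): centre of the pin the cover turns on, 70 mm from the port's centre along the mill's +y, at the height of the cover's upper face, 97 mm above the bench; a pin head 13 mm across stands 8 mm above it. The cover is a steel disc 110 mm across, 5 mm thick, its centre 70 mm from the pin.
- cover_knob (a point): top centre of the cover's knob: a plain black upright cylinder 18 mm across, standing 35 mm above the cover's upper face (top 132 mm above the bench), 105 mm from the pin on the line from the pin through the disc's centre. It moves with the cover; may be gripped from above or pushed.
- jug: white open plastic pouring jug, 130 long, 58 wide, 65 mm high, 4 mm walls, about 150 g. Origin on its underside (base from x = -50 to +25 mm), z up, +x to the lip. Its long sides are flat, upright, 58 mm apart along y: grip from above at x = -30 to +15. The front wall leans out 40 degrees from upright, between cheeks up to 24 mm above the rim. The balls roll out once it is tipped 60 to 80 degrees.
- jug_lip (a point): middle of the jug's pouring lip: 80 mm ahead (+x) of the jug's origin and 65 mm up. It moves with the jug.
- beaker: clear round beaker, 72 mm across, 90 mm high; bystander. Origin under its centre.
- tip_box: grey box with a clear lid, 112 x 80 x 63 mm; bystander. Origin under its centre.
- bottle: tall bottle with a blue cap, 80 mm across, 170 mm high; bystander. Origin under its centre.
- rack: white rack with eight holes, 100 x 200 x 50 mm; bystander. Origin under its centre.
- dishes: stack of three round dishes, 90 mm across, 45 mm high; bystander. Origin under its centre.
- spatula: spatula 180 mm long lying on the bench; bystander.
- ball1_center (a point): centre of one of the five bare steel grinding balls, 24 mm across, 56 g each, which begin on the jug's floor (4 mm thick).
- ball2_center (a point): centre of one of the five bare steel grinding balls, 24 mm across, 56 g each, which begin on the jug's floor (4 mm thick).
- ball3_center (a point): centre of one of the five bare steel grinding balls, 24 mm across, 56 g each, which begin on the jug's floor (4 mm thick).
- ball4_center (a point): centre of one of the five bare steel grinding balls, 24 mm across, 56 g each, which begin on the jug's floor (4 mm thick).
- ball5_center (a point): centre of one of the five bare steel grinding balls, 24 mm across, 56 g each, which begin on the jug's floor (4 mm thick).
There are look-alikes about, which are no part of the job. Leave any orange look-alike of the jug alone.

How it is judged (in metres and radians):
On the way, in this order (a step that is already met when the one before it is completed fails the run):
1. the cover is swung aside, clear of the port (value of joint cover above 1.6 rad), for 0.2 s.
2. all five balls are inside the port (horizontal distance between each of ball1_center, ball2_center, ball3_center, ball4_center, ball5_center and port below 0.05 m and height (world z) of each of ball1_center, ball2_center, ball3_center, ball4_center, ball5_center below 0.068 m), for 0.2 s.
At the end, for the whole second after the job is handed in: All five balls lie in the port (centres within 50 mm of its axis and at least 22 mm below its mouth), the cover is still swung aside by more than 1.6 rad, and the jug stands on the bench, upright within 0.1 rad, its underside within 8 mm of the bench top, at rest (all of step 2 and value of joint cover above 1.6 rad and angle between jug's own z axis and vertical below 0.1 rad and height (world z) of jug between -0.008 and 0.008 m and linear speed of jug below 0.02 m/s); the robot touches nothing.
It fails at once if another thing on the bench is pushed more than 50 mm (distance of any of beaker, tip_box, bottle, rack, dishes, spatula from where it was at the start of the episode above 0.05 m).
It fails at once if the beaker, the bottle or the stack of dishes is knocked over (angle between any of beaker, bottle, dishes's own z axis and vertical above 0.6 rad).
It also fails if it takes over 72 s, if anything falls off the work surface, if the arm or the gripper's body presses on something with over 40 N, if the wrist force passes 120 N, or if a joint passes its speed limit or range.

### The arm

A 6-joint arm with a two-finger parallel gripper is mounted at the origin on the work surface. World frame = base frame: x ahead of the robot, y to its left, z up, the work surface at z = 0. Lengths are in mm, angles in degrees, forces in N, time in s.
With the tool pointing down it reaches from about 350 to 850 mm from the base axis. Payload 8.1 kg.
Tool frame: the origin (TCP) lies at the very end of the fingers, on their centre line; the grasp point (between the pads) lies 19 mm behind it (pinch_z is the z of the grasp point in the tool frame, in mm); z points along the fingers, y is the direction in which the jaws open and shut (so a half turn about z gives the same grasp; the last joint's range is limited). The gripper opens to 85 mm and grips with 20 to 120 N. Pads are 22 mm wide; open, the fingers measure 114 mm over their backs; the gripper's body (76 mm by 85 mm) begins 54 mm behind the grasp point. The pads swing forward as they close: fully open they stand 13 mm farther back than shut.
Start: joints at [65.18, 7.471, 85.268, -0, 87.261, -4.893], TCP at [204.477, 564.087, 231.292] pointing down, gripper open.
Joint ranges: [-169.43, 169.43], [-51.17, 129.36], [1.28, 143.12], [-76.62, 256.62], [0, 156.53], [-152.29, 152.29]. Speed limits (degrees/s): [136.94, 136.94, 159.86, 180, 180, 180].

### API

Orientations are given as [roll, pitch, yaw] about the fixed x, y, z axes, in that order (R = Rz(yaw) Ry(pitch) Rx(roll)).
In Python, from bench import * gives the robot as it stands.
- The arm moves only by the shell command python3 -m creep 'ROWS' [FORCE]. ROWS is a JSON object of lists of equal length, an entry for each row: "translation": the shift along the tool's x, y, z in mm, a list of three; "rotation": the turn, a rotation vector about the tool's x, y, z in rad, a list of three; "claw": the finger opening in mm, from 0 to 85.4. In form: {"translation": [[dx, dy, dz], ...], "rotation": [[ax, ay, az], ...], "claw": [claw, ...]}. A call has 1 to 10 rows; each row shifts and turns the commanded pose from where the row before left it, along the tool's axes as they then stand; what a row does not reach is not made up. A row lasts 1/10 s, in which the tool goes at most 50 mm and 8.59 degrees, less where a joint would pass 70% of its speed; a pose out of reach is approached as far as the arm can. A call is refused whole if a number of a shift passes 50 or a number of a turn 0.15, either way. A call with a gripper value outside its range is refused whole. The fingers move at their own pace and stop on an object; FORCE is the grip in N (left out, the last holds). Time passes only in rows, so rows that do not move let the fingers close. It gives the time, the measured TCP pose, the force and the opening at its end, in the units of the state.
- sense(): the state, without advancing time (a new reading comes with each control period).
- snapshot(name): name is "scene" or "top"; returns a dict with "frame" (384x512x3 uint8, red, green, blue), "intrinsics" (3x3 intrinsics, pixels), "dist" ([k1, k2, p1, p2, k3] as OpenCV has them; the pictures are not rectified), "extrinsics" (4x4, takes a point from camera to world coordinates). Camera axes: x right, y up, looking along -z (the intrinsics and any distortion apply to the point x, -y, -z); pixel columns grow to the right and rows downward; lengths in mm; the calibration is good to about 2 mm. A picture is of the moment at which its call begins. There is no depth.
- hand_in(): hands the job in, once; it reports no verdict.
The state is a dict: "time": time; "joint_pos": joint angles; "qd": joint speeds; "joint_efforts": joint torques, N m; "tool_pos": TCP position; "tcp_rot": TCP orientation; "ft_force": force on the tool from outside, world axes, zero at the start; "wrist_torque": the same for the moment, N m; "finger_gap": finger opening in mm.
Only numpy, scipy, OpenCV 4.12 (cv2) and the standard library are available. Lean on these libraries where they do the work, as an engineer would, in place of code of your own. Each camera call takes 0.05 s, during which the arm holds its last target.

## Working session

There is one attempt and no reset: what is moved stays moved. The work goes in short steps, Python scripts to look and compute and a shell command to move; the robot and the scene stay as the last step left them, time stands still between calls to the robot, and variables do not carry over. Pictures are saved under pics/ and viewed, and the job is handed in when it is done.

```bash
ls; mkdir -p pics; cat > h.py <<'E'
from bench import *
import numpy as np, cv2
def snap(n,fn=None):
    s=snapshot(n)
    if fn: cv2.imwrite('pics/'+fn,cv2.cvtColor(s['frame'],cv2.COLOR_RGB2BGR))
    np.savez('/tmp/'+n+'.npz',**{k:np.array(v) for k,v in s.items()})
    return s
def load(n): return dict(np.load('/tmp/'+n+'.npz'))
def ray(s,u,v):
    p=cv2.undistortPoints(np.array([[[u,v]]],float),np.array(s['intrinsics'],float),np.array(s['dist'],float))[0,0]
    E=np.array(s['extrinsics']); d=E[:3,:3]@np.array([p[0],-p[1],-1]); return E[:3,3],d
def onz(s,u,v,z):
    o,d=ray(s,u,v); return o+d*(z-o[2])/d[2]
def proj(s,P):
    E=np.linalg.inv(np.array(s['extrinsics'])); q=E[:3,:3]@np.array(P,float)+E[:3,3]
    return cv2.projectPoints(np.array([[q[0],-q[1],-q[2]]]),np.zeros(3),np.zeros(3),np.array(s['intrinsics'],float),np.array(s['dist'],float))[0].ravel()
def tri(s1,p1,s2,p2):
    o1,d1=ray(s1,*p1);o2,d2=ray(s2,*p2)
    A=np.stack([d1,-d2],1);t=np.linalg.lstsq(A,o2-o1,rcond=None)[0]
    a=o1+d1*t[0];b=o2+d2*t[1];return (a+b)/2,np.linalg.norm(a-b)
E
python3 - <<'E'
from h import *
print(sense())
for n in('scene','top'):
    s=snap(n,n+'0.png');print(n,np.round(s['extrinsics'],2),s['intrinsics'],s['dist'])
E
```

```text
pics
{'time': 0.0, 'joint_pos': array([ 6.51803165e+01,  7.51435935e+00,  8.53306464e+01,  4.41478457e-04,
        8.72609675e+01, -4.89328749e+00]), 'qd': array([ 0.01579009, -0.01132319, -0.03475533,  0.01532509,  0.09020029,
       -0.02063908]), 'joint_efforts': array([-1.02735405e-03, -5.69414163e+01, -5.00540650e+01, -3.13173141e-04,
        1.47663866e-02,  4.52610630e-05]), 'tool_pos': array([204.23257159, 563.58130436, 230.23913111]), 'tcp_rot': array([-1.79894451e+02, -9.47886174e-03,  1.60073574e+02]), 'ft_force': array([ 0.08810365,  0.45194692, -0.91860666]), 'wrist_torque': array([0.03883593, 0.02737282, 0.00741435]), 'finger_gap': 85.8227168773614}
scene [[ 2.10000e-01 -6.60000e-01  7.30000e-01  1.56722e+03]
 [ 9.80000e-01  1.30000e-01 -1.60000e-01 -3.24070e+02]
 [ 1.00000e-02  7.40000e-01  6.70000e-01  1.04946e+03]
 [ 0.00000e+00  0.00000e+00  0.00000e+00  1.00000e+00]] [[423.25025893   0.         253.40274907]
 [  0.         423.25025893 197.4153848 ]
 [  0.           0.           1.        ]] [0.03644173 0.         0.         0.         0.        ]
top [[-2.00000e-02  9.90000e-01 -1.10000e-01  3.91690e+02]
 [-1.00000e+00 -2.00000e-02 -2.00000e-02 -1.23610e+02]
 [-2.00000e-02  1.10000e-01  9.90000e-01  1.40206e+03]
 [ 0.00000e+00  0.00000e+00  0.00000e+00  1.00000e+00]] [[450.12599439   0.         255.32013339]
 [  0.         450.12599439 192.98412714]
 [  0.           0.           1.        ]] [0.04366029 0.         0.         0.         0.        ]
```

View pics/scene0.png

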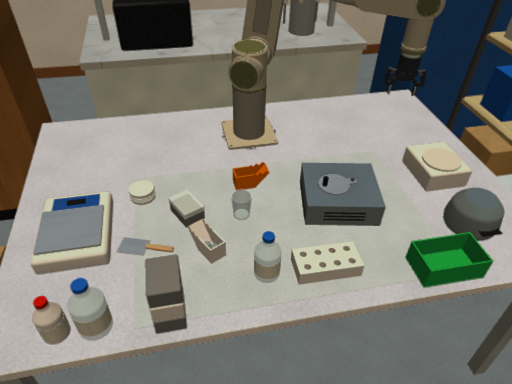

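View pics/top0.png

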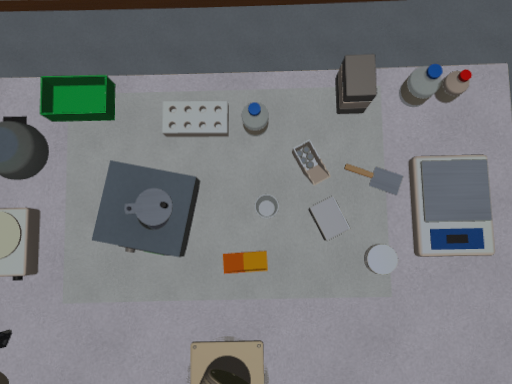

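```bash
python3 - <<'E'
from h import *
t=cv2.imread('pics/top0.png');s=cv2.imread('pics/scene0.png')
a=cv2.resize(t[150:270,85:210],(500,480),interpolation=3);b=cv2.resize(t[130:250,250:350],(400,480),interpolation=3)[:, :300]
b=cv2.resize(t[130:210,280:340],(300,400),interpolation=3)
c=cv2.resize(s[150:235,290:390],(500,425),interpolation=3);d=cv2.resize(s[180:270,160:240],(300,337),interpolation=3)
cv2.imwrite('pics/c1.png',a);cv2.imwrite('pics/c2.png',b);cv2.imwrite('pics/c3.png',c);cv2.imwrite('pics/c4.png',d)
o=np.zeros((600,800,3),np.uint8)
cv2.imwrite('pics/c12.png',np.hstack([a[:400],b]));cv2.imwrite('pics/c34.png',np.hstack([c[:337],d]))
E
```

```text
(no output)
```

View pics/c12.png

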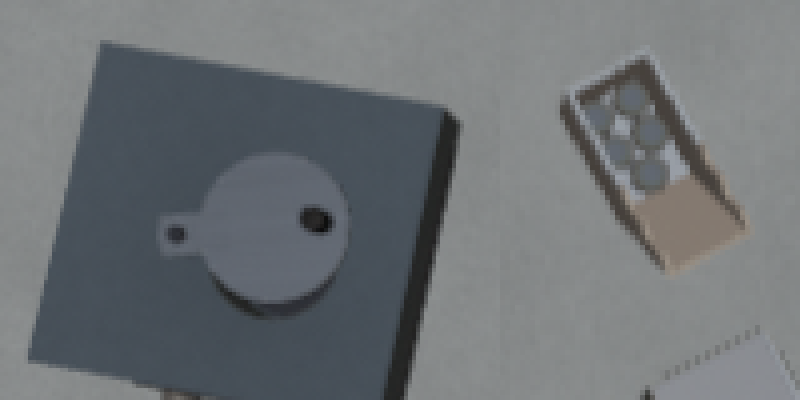

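View pics/c34.png

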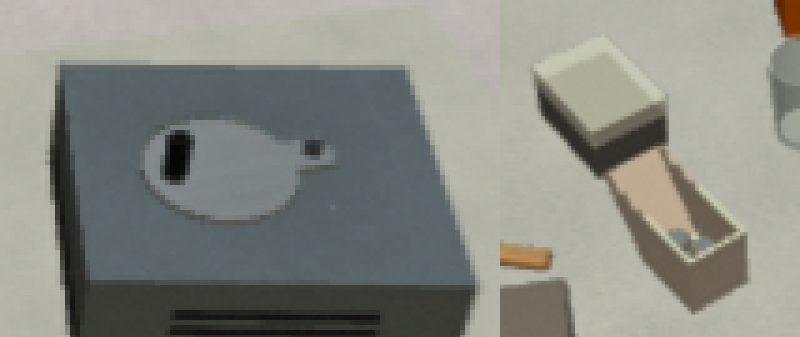

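```bash
python3 - <<'E'
from h import *
t=load('top');s=load('scene')
tp=lambda x,y:(85+x/4,150+y/4); sp=lambda x,y:(290+x/5,150+y/5)
jt=lambda x,y:(280+(x-500)/5,130+y/5); js=lambda x,y:(160+(x-500)/3.75,180+y/3.75)
for n,p in dict(c1=(101,42),c2=(444,104),c3=(30,360)).items(): print(n,onz(t,*tp(*p),90))
for n,p in dict(c1=(60,66),c2=(407,66),c3=(476,287),c4=(88,283)).items(): print('s',n,onz(s,*sp(*p),90))
print('pin',onz(t,*tp(176,233),105),onz(s,*sp(313,143),105))
print('knob',onz(t,*tp(318,215),132),onz(s,*sp(180,134),132))
print('disc',onz(t,*tp(275,228),97))
# jug rim back corners and lip corners
print('jug');
for n,p in dict(bl=(563,97),br=(645,48),ll=(668,274),lr=(748,232)).items(): print(n,onz(t,*jt(*p),65 if n[0]=='b' else 65))
for n,p in dict(b1=(690,264),b2=(747,232),l1=(610,175),l2=(665,148)).items(): print('s',n,onz(s,*js(*p),65))
E
```

```text
c1 [650.63891992 330.22762577  90.        ]
c2 [598.07743881  76.08159286  90.        ]
c3 [417.20178658 377.88842528  90.        ]
s c1 [370.99842944 129.61146186  90.        ]
s c2 [420.7106357  384.93397431  90.        ]
s c3 [656.08082287 330.49601723  90.        ]
s c4 [602.80922341  78.71729383  90.        ]
pin [505.87063415 268.63995533 105.        ] [509.81447275 271.91923105 105.        ]
knob [513.92239752 159.7507171  132.        ] [513.24249296 168.53913337 132.        ]
disc [508.51600176 198.91263214  97.        ]
jug
bl [ 675.96077824 -212.84801869   65.        ]
br [ 704.72574887 -263.15043465   65.        ]
ll [ 566.77000286 -272.1305639    65.        ]
lr [ 590.91710388 -320.6382302    65.        ]
s b1 [ 707.97147272 -260.53765767   65.        ]
s b2 [ 682.60896274 -209.58558228   65.        ]
s l1 [ 594.74977675 -314.34092475   65.        ]
s l2 [ 571.23403839 -264.12112446   65.        ]
```

```bash
python3 - <<'E'
import bench
print([n for n in dir(bench) if n[0]!='_'])
from scipy.spatial.transform import Rotation as R
import numpy as np
# wrist model: R=Rz(j1)Ry(phi)Rz(j4)Ry(j5)Rz(j6+90)
def M(j1,phi,j4,j5,j6): return R.from_euler('ZYZYZ',[0,0,0,0,0],degrees=True) if 0 else R.from_euler('z',j1,degrees=True)*R.from_euler('y',phi,degrees=True)*R.from_euler('z',j4,degrees=True)*R.from_euler('y',j5,degrees=True)*R.from_euler('z',j6+90,degrees=True)
print(M(65.18,92.84,0,87.26,-4.89).as_euler('xyz',degrees=True))
def wrist(Rt,j1,phi):
    W=(R.from_euler('z',j1,degrees=True)*R.from_euler('y',phi,degrees=True)).inv()*Rt
    a=W.as_euler('ZYZ',degrees=True); a[2]=(a[2]-90+180)%360-180
    return a
for jx in (-68,):
  for th in (0,40,60,80):
    R0=R.from_euler('z',jx+180,degrees=True)*R.from_euler('x',180,degrees=True) # tool x=-jug x
    Rt=R.from_rotvec(np.radians(th)*np.array([-np.sin(np.radians(jx)),np.cos(np.radians(jx)),0]))*R0
    for phi in (80,100,120): print(jx,th,phi,wrist(Rt,15,phi).round())
E
```

```text
['PlanningError', 'hand_in', 'pinch_z', 'sense', 'snapshot']
[-1.79900364e+02 -8.52429838e-03  1.60069993e+02]
-68 0 80 [  0. 100.  -7.]
-68 0 100 [-0. 80. -7.]
-68 0 120 [-0. 60. -7.]
-68 40 80 [ 41. 102.   1.]
-68 40 100 [ 40.  87. -12.]
-68 40 120 [ 42.  72. -25.]
-68 60 80 [ 61. 101.   5.]
-68 60 100 [ 59.  91. -12.]
-68 60 120 [ 61.  81. -29.]
-68 80 80 [81. 99.  9.]
-68 80 100 [ 79.  95. -11.]
-68 80 120 [ 78.  91. -31.]
```

```bash
python3 -m creep '{"translation": [[-20,-12,0],[-40,-25,0],[-40,-26,0],[-40,-26,0],[-40,-26,0],[-40,-26,0],[-40,-26,0],[-40,-26,0],[-40,-26,0],[-40,-26,0]], "rotation": [[0,0,0],[0,0,0],[0,0,0],[0,0,0],[0,0,0],[0,0,0],[0,0,0],[0,0,0],[0,0,0],[0,0,0]], "claw": [85,85,70,60,50,50,50,50,50,50]}' 20
python3 -m creep '{"translation": [[-30,-16,10],[-17.3,-9.3,10],[0,0,10],[0,0,10],[0,0,10],[0,0,10],[0,0,0],[0,0,0],[0,0,0],[0,0,0]], "rotation": [[0,0,0],[0,0,0.147],[0,0,0.147],[0,0,0.147],[0,0,0.147],[0,0,0.147],[0,0,0.147],[0,0,0.147],[0,0,0.144],[0,0,0]], "claw": [50,50,50,50,50,50,50,50,50,50]}'; python3 -c "
from h import *
print(sense()['joint_pos'].round(1))"
```

```text
time: 1.1
tool_pos: [478.8, 202.4, 231.0]
tcp_rot: [-180.0, -0.0, 160.1]
ft_force: [1.0, 0.3, 0.3]
finger_gap: 50.2
time: 2.1
tool_pos: [513.7, 164.3, 170.8]
tcp_rot: [-179.9, 0.0, 92.7]
ft_force: [-0.1, 0.4, -0.6]
finger_gap: 50.4
[12.3  0.2 99.2 -0.  80.6  9.6]
```

```bash
python3 -m creep '{"translation": [[0,0,20],[0,0,25],[0,0,15],[0,0,6],[0,0,0],[0,0,0],[0,0,0],[0,0,0],[0,0,0]], "rotation": [[0,0,0],[0,0,0],[0,0,0],[0,0,0],[0,0,0],[0,0,0],[0,0,0],[0,0,0],[0,0,0]], "claw": [50,50,50,50,50,0,0,0,0]}' 20
python3 -c "
from h import *
snap('top','t1.png');snap('scene','s1.png')
a=cv2.resize(cv2.imread('pics/t1.png')[130:280,85:285],(533,400));b=cv2.resize(cv2.imread('pics/s1.png')[110:250,290:390],(266,400))
cv2.imwrite('pics/ts1.png',np.hstack([a,b]))"
```

```text
time: 3.0
tool_pos: [514.9, 164.5, 106.6]
tcp_rot: [179.9, -0.0, 92.9]
ft_force: [-1.1, 0.1, 5.3]
finger_gap: 17.1
```

View pics/ts1.png

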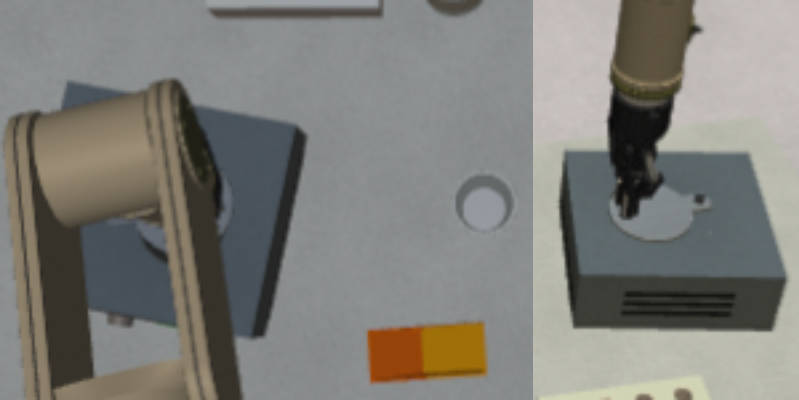

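```bash
python3 -m creep '{"translation": [[0,0,-2],[0.13,5.25,0],[0.52,10.48,0],[0.52,10.48,0],[0.52,10.48,0],[0.52,10.48,0],[0.52,10.48,0],[0.52,10.48,0],[0.52,10.48,0],[0.52,10.48,0]], "rotation": [[0,0,0],[0,0,-0.05],[0,0,-0.1],[0,0,-0.1],[0,0,-0.1],[0,0,-0.1],[0,0,-0.1],[0,0,-0.1],[0,0,-0.1],[0,0,-0.1]], "claw": [0,0,0,0,0,0,0,0,0,0]}' 20
python3 -m creep '{"translation": [[0.52,10.48,0],[0.52,10.48,0],[0.52,10.48,0],[0.52,10.48,0],[0.52,10.48,0],[0.52,10.48,0],[0.52,10.48,0],[0.52,10.48,0],[0.13,5.25,0],[0,0,0]], "rotation": [[0,0,-0.1],[0,0,-0.1],[0,0,-0.1],[0,0,-0.1],[0,0,-0.1],[0,0,-0.1],[0,0,-0.1],[0,0,-0.1],[0,0,-0.05],[0,0,0]], "claw": [0,0,0,0,0,0,0,0,0,0]}' 20
```

```text
time: 4.1
tool_pos: [590.8, 204.4, 106.8]
tcp_rot: [-180.0, -0.1, 141.8]
ft_force: [-2.3, 2.4, 0.5]
finger_gap: 17.1
time: 5.1
tool_pos: [613.0, 289.0, 106.9]
tcp_rot: [180.0, 0.1, -169.6]
ft_force: [7.4, 3.3, -5.5]
finger_gap: 17.4
```

```bash
python3 -m creep '{"translation": [[0,0,0],[0,0,0],[0,0,0],[0,0,-15],[0,0,-40],[0,0,-40],[0,0,-10],[0,0,0]], "rotation": [[0,0,0],[0,0,0],[0,0,0],[0,0,0],[0,0,0],[0,0,0],[0,0,0],[0,0,0]], "claw": [45,45,45,45,45,60,85,85]}'
python3 -c "
from h import *
print(sense()['joint_pos'].round(1))
snap('top','t2.png');snap('scene','s2.png')
a=cv2.resize(cv2.imread('pics/t2.png')[130:280,85:285],(533,400));b=cv2.resize(cv2.imread('pics/s2.png')[110:250,290:390],(266,400))
cv2.imwrite('pics/ts2.png',np.hstack([a,b]))"
```

```text
time: 5.9
tool_pos: [614.0, 288.5, 217.2]
tcp_rot: [179.9, 0.4, -169.7]
ft_force: [0.3, 0.0, -0.2]
finger_gap: 84.5
[ 20.8  19.5  72.8   0.   87.3 -79.4]
```

View pics/ts2.png

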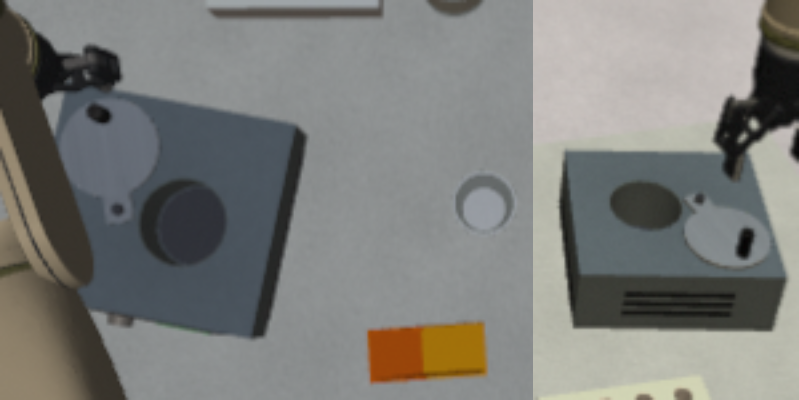

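```bash
python3 -m creep '{"translation": [[4,-20,0],[4,-42,0],[4,-42,0],[4,-42,0],[4,-42,0],[4,-42,0],[4,-42,0],[4,-42,0],[4,-42,0],[4,-42,0]], "rotation": [[0,0,0],[0,0,0],[0,0,0],[0,0,0],[0,0,0],[0,0,0],[0,0,0],[0,0,0],[0,0,0],[0,0,0]], "claw": [85,85,85,85,85,85,85,85,85,85]}'
python3 -m creep '{"translation": [[4,-42,0],[4,-42,0],[4,-42,0],[3,-18,0],[0,0,0],[0,0,0],[0,0,0],[0,0,0],[0,0,0],[0,0,0]], "rotation": [[0,0,0],[0,0,0],[0,0,0],[0,0,0.1],[0,0,0.145],[0,0,0.145],[0,0,0.145],[0,0,0.145],[0,0,0.145],[0,0,0.145]], "claw": [85,85,85,85,85,85,85,85,85,85]}'
python3 -m creep '{"translation": [[0,0,0],[0,0,0],[0,0,0],[0,0,0],[0,0,0],[0,0,0],[0,0,0],[0,0,0],[0,0,0],[0,0,0]], "rotation": [[0,0,0.145],[0,0,0.145],[0,0,0.145],[0,0,0.145],[0,0,0.145],[0,0,0.145],[0,0,0.145],[0,0,0.145],[0,0,0.145],[0,0,0.145]], "claw": [85,85,85,85,85,85,85,85,85,85]}'
python3 -m creep '{"translation": [[0,0,0],[0,0,0],[0,0,0],[0,0,0]], "rotation": [[0,0,0.145],[0,0,0.145],[0,0,0.145],[0,0,0]], "claw": [85,85,85,85]}'
python3 -c "
from h import *
t=load('top');s=load('scene')
print('port',onz(t,153.6,213.2,90),onz(s,332.1,181.8,90))
print(sense()['joint_pos'].round(1))"
```

```text
time: 7.0
tool_pos: [642.0, -113.2, 210.0]
tcp_rot: [179.9, -0.2, -169.8]
ft_force: [-0.2, 0.5, -0.3]
finger_gap: 84.9
time: 8.0
tool_pos: [652.9, -255.7, 209.7]
tcp_rot: [-179.9, -0.2, 134.3]
ft_force: [0.6, 0.2, 0.2]
finger_gap: 84.9
time: 9.0
tool_pos: [652.9, -255.6, 209.7]
tcp_rot: [-179.8, 0.1, 51.2]
ft_force: [-0.2, 0.6, -0.5]
finger_gap: 85.0
time: 9.4
tool_pos: [653.1, -255.6, 209.9]
tcp_rot: [-179.8, 0.1, 26.5]
ft_force: [0.4, 0.0, -0.0]
finger_gap: 84.9
port [490.94209452 200.98399652  90.        ] [495.96275978 203.02600567  90.        ]
[-25.5  24.   68.   -0.   88.2  37.9]
```

```bash
python3 -m creep '{"translation": [[3.8,1.4,20],[0,0,40],[0,0,40],[0,0,30],[0,0,5],[0,0,0]], "rotation": [[0,0,-0.017],[0,0,0],[0,0,0],[0,0,0],[0,0,0],[0,0,0]], "claw": [85,85,85,85,85,85]}'
python3 -c "
from h import *
snap('top','t3.png');snap('scene','s3.png')
a=cv2.resize(cv2.imread('pics/t3.png')[120:240,260:360],(400,480),interpolation=3);b=cv2.resize(cv2.imread('pics/s3.png')[170:290,150:250],(400,480),interpolation=3)
cv2.imwrite('pics/ts3.png',np.hstack([a,b]))"
```

```text
time: 10.0
tool_pos: [657.1, -254.5, 75.3]
tcp_rot: [-179.8, 0.1, 27.8]
ft_force: [-0.1, -0.3, 0.4]
finger_gap: 85.1
```

View pics/ts3.png

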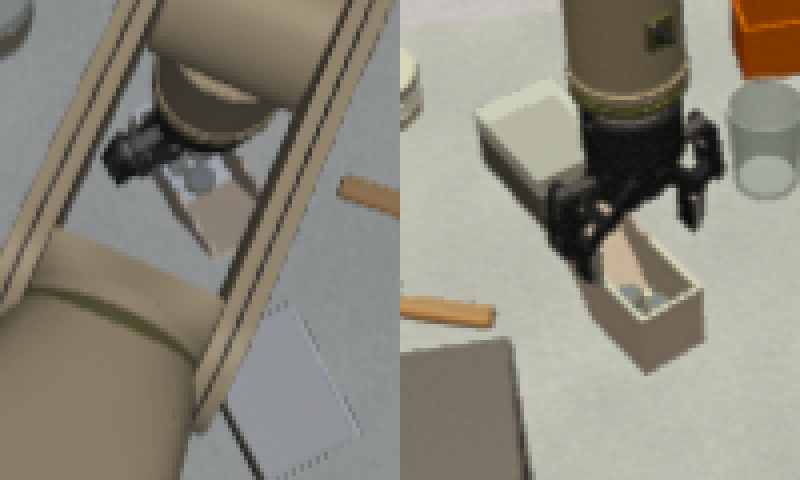

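White open jug with five grey balls is at top px (310,160); the orange look-alike at (245,262) is ruled out by colour. The fingers straddle the white jug's long sides, so I'm descending and gripping.

```bash
python3 -m creep '{"translation": [[0,0,20],[0,0,20],[0,0,10],[0,0,0],[0,0,0],[0,0,0],[0,0,0],[0,0,0],[0,0,0],[0,0,0]], "rotation": [[0,0,0],[0,0,0],[0,0,0],[0,0,0],[0,0,0],[0,0,0],[0,0,0],[0,0,0],[0,0,0],[0,0,0]], "claw": [85,85,85,85,50,50,50,50,50,50]}' 50
```

```text
time: 11.1
tool_pos: [660.0, -255.4, 29.6]
tcp_rot: [179.9, -0.1, 27.7]
ft_force: [-1.8, -0.3, 5.8]
finger_gap: 57.5
```

```bash
python3 -m creep '{"translation": [[0,0,-5],[0,0,-10],[0,0,-20],[0,0,-30],[0,0,-35],[0,0,-35],[0,0,-35],[0,0,-15],[0,0,0]], "rotation": [[0,0,0],[0,0,0],[0,0,0],[0,0,0],[0,0,0],[0,0,0],[0,0,0],[0,0,0],[0,0,0]], "claw": [50,50,50,50,50,50,50,50,50]}' 50
python3 -c "
from h import *
snap('top','t4.png');snap('scene','s4.png')
a=cv2.resize(cv2.imread('pics/t4.png')[120:240,260:360],(400,480),interpolation=3);b=cv2.resize(cv2.imread('pics/s4.png')[130:250,140:240],(400,480),interpolation=3)
cv2.imwrite('pics/ts4.png',np.hstack([a,b]))"
```

```text
time: 12.0
tool_pos: [660.1, -255.5, 216.0]
tcp_rot: [179.7, -0.2, 27.7]
ft_force: [0.4, 0.4, -4.4]
finger_gap: 57.7
```

View pics/ts4.png

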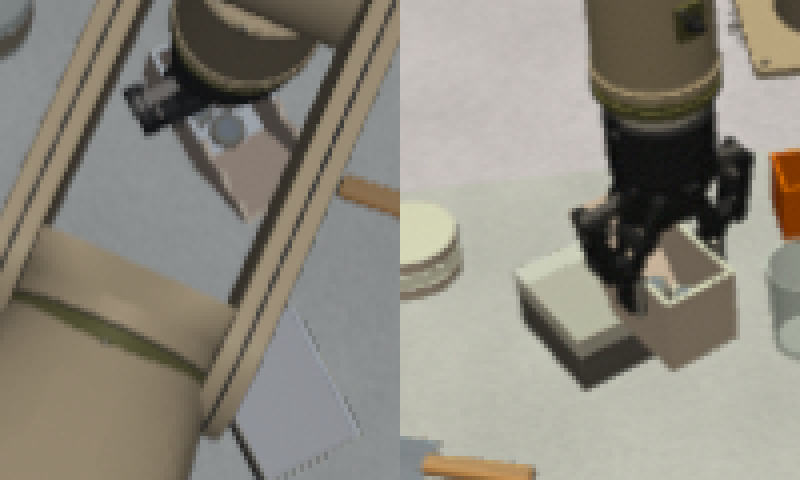

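```bash
python3 -m creep '{"translation": [[1,-8,0],[2,-16,0],[3,-24,0],[3.8,-29.6,0],[3.8,-29.6,0],[3.8,-29.6,0],[3.8,-29.6,0],[3.8,-29.6,0],[3.8,-29.6,0],[3.8,-29.6,0]], "rotation": [[0,0,0],[0,0,0],[0,0,0],[0,0,0],[0,0,0],[0,0,0],[0,0,0],[0,0,0],[0,0,0],[0,0,0]], "claw": [50,50,50,50,50,50,50,50,50,50]}' 50
python3 -m creep '{"translation": [[3.8,-29.6,0],[3.8,-29.6,0],[3.8,-29.6,0],[3.8,-29.6,0],[3.8,-29.6,0],[3.8,-29.6,0],[3.8,-29.6,0],[3.8,-29.6,0],[3.8,-29.6,0],[3.8,-29.6,0]], "rotation": [[0,0,0],[0,0,0],[0,0,0],[0,0,0],[0,0,0],[0,0,0],[0,0,0],[0,0,0],[0,0,0],[0,0,0]], "claw": [50,50,50,50,50,50,50,50,50,50]}' 50
python3 -m creep '{"translation": [[3,-24,0],[2,-16,0],[1,-8,0],[0,0,0],[0,0,0],[0,0,0],[0,0,0],[0,0,0],[0,0,0],[0,0,0]], "rotation": [[0,0,0],[0,0,0],[0,0,0],[0,0,-0.05],[0,0,-0.1],[0,0,-0.11],[0,0,-0.11],[0,0,-0.11],[0,0,-0.11],[0,0,-0.11]], "claw": [50,50,50,50,50,50,50,50,50,50]}' 50
python3 -m creep '{"translation": [[0,0,0],[0,0,0],[0,0,0],[0,0,0],[0,0,0],[0,0,0],[0,0,0],[0,0,0],[0,0,0]], "rotation": [[0,0,-0.11],[0,0,-0.11],[0,0,-0.11],[0,0,-0.11],[0,0,-0.11],[0,0,-0.11],[0,0,-0.07],[0,0,-0.036],[0,0,0]], "claw": [50,50,50,50,50,50,50,50,50]}' 50
python3 -c "
from h import *
print(sense()['joint_pos'].round(1))"
```

```text
time: 13.1
tool_pos: [566.9, -12.0, 209.7]
tcp_rot: [-179.9, 0.2, 27.7]
ft_force: [0.3, -0.4, -4.1]
finger_gap: 57.3
time: 14.1
tool_pos: [463.1, 267.0, 209.9]
tcp_rot: [-180.0, 0.2, 27.7]
ft_force: [0.0, 1.4, -3.8]
finger_gap: 57.4
time: 15.1
tool_pos: [448.4, 310.5, 211.5]
tcp_rot: [-180.0, 0.1, 68.0]
ft_force: [-0.2, -0.1, -4.3]
finger_gap: 57.5
time: 16.0
tool_pos: [448.3, 310.6, 211.5]
tcp_rot: [-179.9, 0.0, 111.6]
ft_force: [0.2, -0.6, -4.2]
finger_gap: 56.9
[29.3 -0.3 95.5 -0.  84.9  7.7]
```

```bash
python3 -m creep '{"translation": [[1.6,0,-4.7],[3.1,0,-9.4],[3.1,0,-9.4],[0,0,0]], "rotation": [[0,0.05,0],[0,0.1,0],[0,0.1,0],[0,0,0]], "claw": [50,50,50,50]}' 50
python3 -c "
from h import *
print(sense()['joint_pos'].round(1))"
```

```text
time: 16.4
tool_pos: [447.5, 315.2, 236.8]
tcp_rot: [180.0, -14.4, 111.4]
ft_force: [1.5, -2.0, -4.0]
finger_gap: 57.7
[20.1 -2.8 96.4 14.4 86.8 -2.1]
```

```bash
python3 -m creep '{"translation": [[3.1,0,-9.4],[3.1,0,-9.4],[3.1,0,-9.4],[3.1,0,-9.4],[1.6,0,-4.7],[0,0,0],[0,0,0]], "rotation": [[0,0.1,0],[0,0.1,0],[0,0.1,0],[0,0.1,0],[0,0.05,0],[0,0,0],[0,0,0]], "claw": [50,50,50,50,50,50,50]}' 50
python3 -c "
from h import *
q=sense();print(q['joint_pos'].round(1))
from scipy.spatial.transform import Rotation as R
Rt=R.from_euler('xyz',q['tcp_rot'],degrees=True)
print('lip',q['tool_pos']+Rt.apply([-92,0,-36]))
t=snap('top','t5.png');s=snap('scene','s5.png')
L=q['tool_pos']+Rt.apply([-92,0,-36]);print(proj(t,L),proj(s,L))
a=cv2.resize(cv2.imread('pics/t5.png')[150:270,85:185],(400,480),interpolation=3);b=cv2.resize(cv2.imread('pics/s5.png')[100:220,290:390],(400,480),interpolation=3)
cv2.imwrite('pics/ts5.png',np.hstack([a,b]))"
```

```text
time: 17.1
tool_pos: [447.8, 312.1, 279.1]
tcp_rot: [-179.8, -39.9, 111.5]
ft_force: [-0.1, 0.2, -4.5]
finger_gap: 57.3
[  4.6  -0.2  97.2  38.   95.4 -17.5]
lip [482.23485529 225.02798624 247.71146394]
[129.12524364 212.53187207] [343.56781826 141.98427065]
```

View pics/ts5.png

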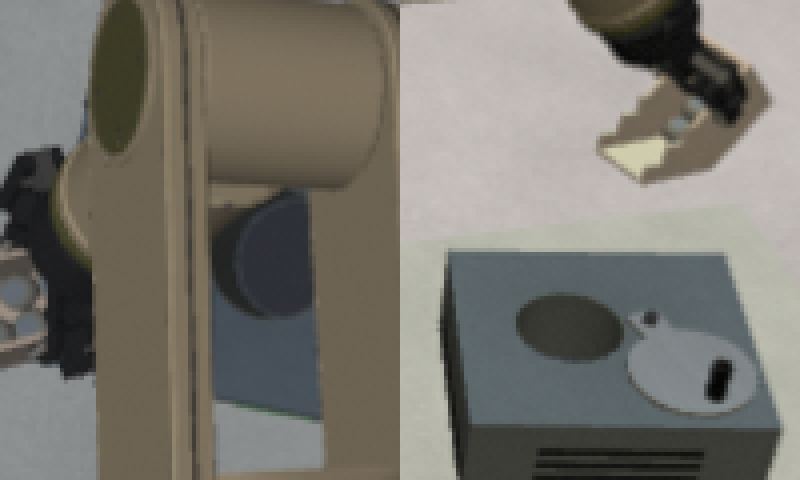

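```bash
python3 -m creep '{"translation": [[-5,0,6],[-11,0,12],[-13,0,15],[-13,0,15],[-13,0,15],[-11,0,12],[-7,0,8],[-3,0,3],[0,0,0]], "rotation": [[0,0,0],[0,0,0],[0,0,0],[0,0,0],[0,0,0],[0,0,0],[0,0,0],[0,0,0],[0,0,0]], "claw": [50,50,50,50,50,50,50,50,50]}' 50
cat > lip.py <<'E'
from h import *
import sys
q=sense();print(q['joint_pos'].round(1))
from scipy.spatial.transform import Rotation as R
Rt=R.from_euler('xyz',q['tcp_rot'],degrees=True)
L=q['tool_pos']+Rt.apply([-92,0,-36]);print('lip',L)
t=snap('top');s=snap('scene');n=sys.argv[1]
print(proj(t,L),proj(s,L))
S=cv2.cvtColor(s['frame'],cv2.COLOR_RGB2BGR);T=cv2.cvtColor(t['frame'],cv2.COLOR_RGB2BGR)
a=cv2.resize(T[150:270,85:185],(400,480),interpolation=3);b=cv2.resize(S[100:220,290:390],(400,480),interpolation=3)
cv2.imwrite('pics/%s.png'%n,np.hstack([a,b]))
E
python3 lip.py p6
```

```text
time: 18.1
tool_pos: [448.8, 309.9, 165.0]
tcp_rot: [-179.9, -40.1, 111.6]
ft_force: [-0.4, -0.7, -3.7]
finger_gap: 57.2
[  4.3   6.1 103.2  38.1  85.9 -25.4]
lip [483.33669243 222.95276668 133.27419376]
[142.04645087 215.00196468] [337.97452701 169.36391761]
```

View pics/p6.png

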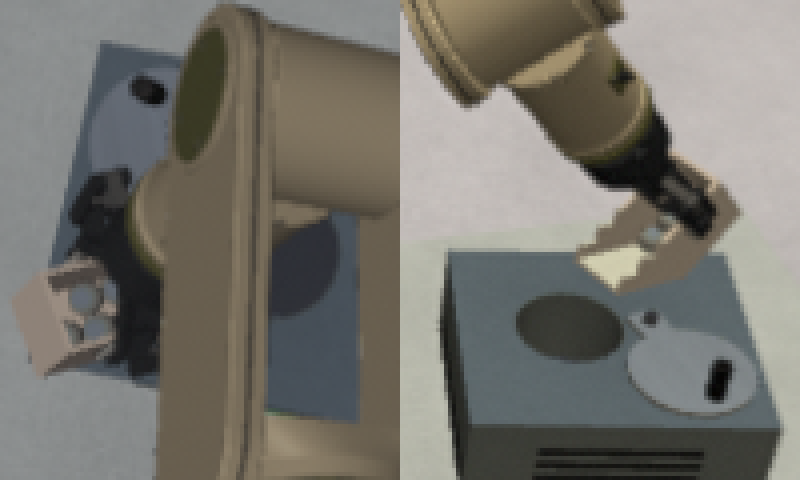

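```bash
python3 -m creep '{"translation": [[-2.2,0,-1.4],[-2.2,0,-1.4],[-2.2,0,-1.4],[-4,0,3.4],[-4,0,3.4],[0,0,0]], "rotation": [[0,0.06,0],[0,0.06,0],[0,0.06,0],[0,0,0],[0,0,0],[0,0,0]], "claw": [50,50,50,50,50,50]}' 50
python3 lip.py p7
```

```text
time: 18.8
tool_pos: [451.6, 303.2, 153.1]
tcp_rot: [-180.0, -50.3, 111.7]
ft_force: [-0.4, -0.2, -4.9]
finger_gap: 57.4
[ -0.9  12.6 102.7  45.3  89.7 -33.4]
lip [483.48454522 222.82900082 105.26981312]
[144.72906825 215.5858894 ] [336.7860542  175.60734164]
```

View pics/p7.png

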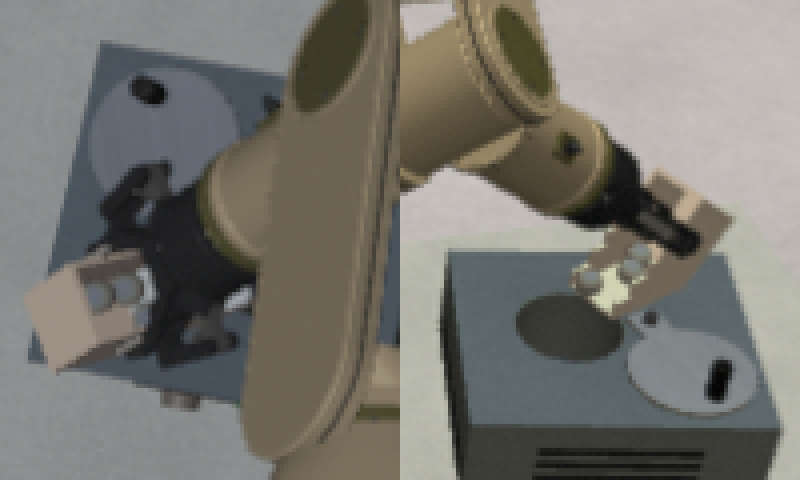

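```bash
python3 -m creep '{"translation": [[1.7,0,-4.65],[1.7,0,-4.65],[1.7,0,-4.65],[1.7,0,-4.65],[1.7,0,-4.65],[1.7,0,-4.65],[1.7,0,-4.65],[1.7,0,-4.65],[0,0,0],[0,0,0]], "rotation": [[0,0.05,0],[0,0.05,0],[0,0.05,0],[0,0.05,0],[0,0.05,0],[0,0.05,0],[0,0.05,0],[0,0.05,0],[0,0,0],[0,0,0]], "claw": [50,50,50,50,50,50,50,50,50,50]}' 50
python3 lip.py p8
```

```text
time: 19.9
tool_pos: [461.5, 279.5, 183.8]
tcp_rot: [179.8, -73.2, 111.8]
ft_force: [0.4, 0.3, -1.6]
finger_gap: 57.4
[ -9.3  26.5  97.4  57.9 104.4 -42.7]
lip [484.08178649 222.81463947 106.07576096]
[144.66134737 215.36134781] [336.87447337 175.53498637]
```

View pics/p8.png

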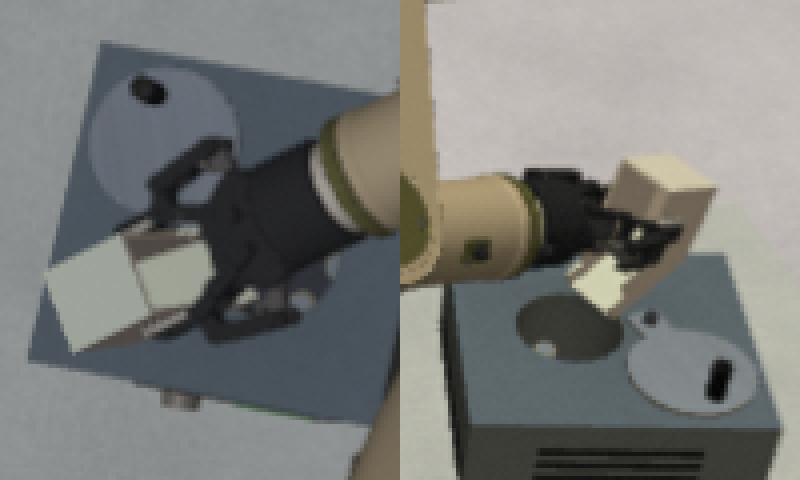

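```bash
python3 -m creep '{"translation": [[1.7,0,-4.65],[1.7,0,-4.65],[0,0,0],[0,0,0],[7,0,-1],[15,0,-3],[20,0,-4],[15,0,-3],[5,0,-1],[0,0,0]], "rotation": [[0,0.05,0],[0,0.05,0],[0,0,0],[0,0,0],[0,0,0],[0,0,0],[0,0,0],[0,0,0],[0,0,0],[0,0,0]], "claw": [50,50,50,50,50,50,50,50,50,50]}' 50
python3 -m creep '{"translation": [[0,0,0],[0,0,0],[0,0,0],[0,0,0],[0,0,0],[0,0,0],[0,0,0],[0,0,0],[0,0,0],[0,0,0]], "rotation": [[0,-0.08,0],[0,-0.14,0],[0,-0.14,0],[0,-0.14,0],[0,-0.14,0],[0,-0.14,0],[0,-0.14,0],[0,-0.14,0],[0,-0.14,0],[0,-0.14,0]], "claw": [50,50,50,50,50,50,50,50,50,50]}' 50
python3 -m creep '{"translation": [[0,0,0],[0,0,0]], "rotation": [[0,-0.04,0],[0,0,0]], "claw": [50,50]}' 50
python3 lip.py p9; python3 - <<'E'
from h import *
s=load('scene');S=cv2.cvtColor(s['frame'],cv2.COLOR_RGB2BGR)
cv2.imwrite('pics/p9s.png',cv2.resize(S[80:240,290:400],(550,600)[:2] and (400,582),interpolation=3))
E
```

```text
time: 21.0
tool_pos: [464.5, 271.8, 253.5]
tcp_rot: [179.3, -79.0, 112.4]
ft_force: [-0.8, -0.2, -1.3]
finger_gap: 57.3
time: 22.0
tool_pos: [464.4, 271.6, 252.8]
tcp_rot: [179.9, -2.0, 111.6]
ft_force: [0.5, -0.2, -1.7]
finger_gap: 57.7
time: 22.2
tool_pos: [462.8, 273.2, 251.5]
tcp_rot: [-179.9, 0.0, 111.9]
ft_force: [-0.3, -0.5, -1.5]
finger_gap: 57.3
[25.1 -2.6 93.5 -0.  89.2  3.2]
lip [497.09270291 187.89453259 287.51558167]
[139.292492  205.0902926] [336.30253442 135.54662222]
```

View pics/p9s.png

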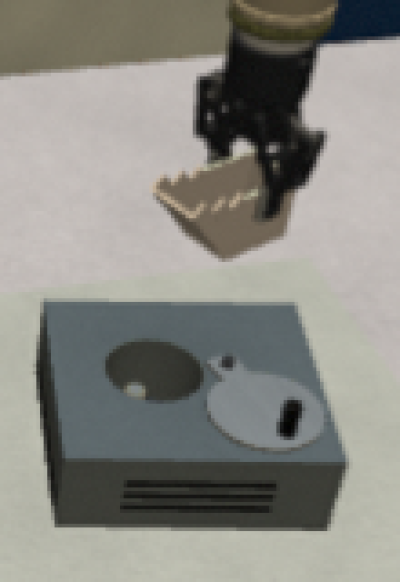

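View pics/p9.png

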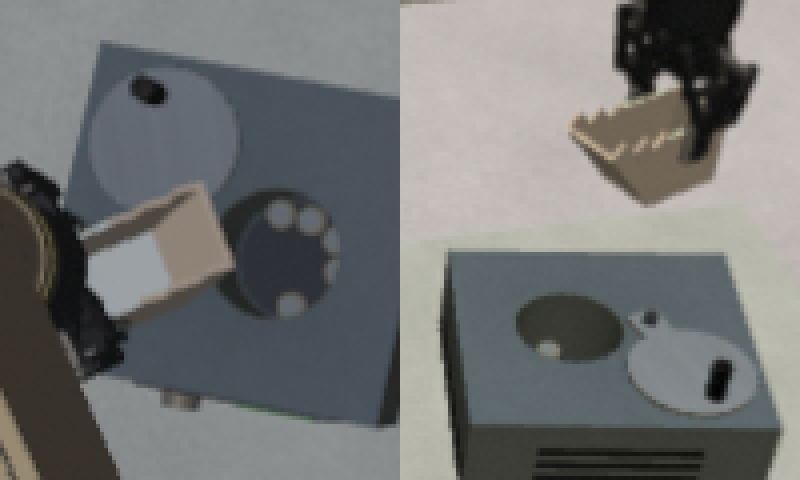

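```bash
python3 -m creep '{"translation": [[0,0,0],[0,0,0],[0,0,0],[0,0,0],[0,0,0],[0,0,0],[0,0,0],[0,0,0],[0,0,0],[0,0,0]], "rotation": [[0,0,0.14],[0,0,0.147],[0,0,0.147],[0,0,0.147],[0,0,0.147],[0,0,0.147],[0,0,0.147],[0,0,0.147],[0,0,0.147],[0,0,0.147]], "claw": [50,50,50,50,50,50,50,50,50,50]}' 50
python3 -m creep '{"translation": [[-1.3,10,0],[-2.6,20,0],[-3.8,30,0],[-4.2,33,0],[-4.2,33,0],[-4.2,33,0],[-4.2,33,0],[-4.2,33,0],[-4.2,33,0],[-4.2,33,0]], "rotation": [[0,0,0],[0,0,0],[0,0,0],[0,0,0],[0,0,0],[0,0,0],[0,0,0],[0,0,0],[0,0,0],[0,0,0]], "claw": [50,50,50,50,50,50,50,50,50,50]}' 50
python3 -m creep '{"translation": [[-4.2,33,0],[-4.2,33,0],[-4.2,33,0],[-4.2,33,0],[-4.2,33,0],[-4.2,33,0],[-4.2,33,0],[-3.8,30,0],[-1.3,10,0],[0,0,0]], "rotation": [[0,0,0],[0,0,0],[0,0,0],[0,0,0],[0,0,0],[0,0,0],[0,0,0],[0,0,0],[0,0,0],[0,0,0]], "claw": [50,50,50,50,50,50,50,50,50,50]}' 50
```

```text
time: 23.3
tool_pos: [464.4, 270.5, 251.5]
tcp_rot: [-179.9, 0.1, 27.4]
ft_force: [-1.1, 0.4, -1.6]
finger_gap: 57.4
time: 24.3
tool_pos: [567.2, -5.9, 251.9]
tcp_rot: [-179.9, 0.0, 28.1]
ft_force: [0.5, 0.1, -1.6]
finger_gap: 57.7
time: 25.3
tool_pos: [662.2, -261.4, 251.1]
tcp_rot: [-179.9, 0.0, 27.8]
ft_force: [-0.3, 0.5, -1.8]
finger_gap: 57.2
```

```bash
python3 -m creep '{"translation": [[0.8,-6,20],[0,0,40],[0,0,40],[0,0,40],[0,0,35],[0,0,20],[0,0,12],[0,0,5],[0,0,0]], "rotation": [[0,0,0],[0,0,0],[0,0,0],[0,0,0],[0,0,0],[0,0,0],[0,0,0],[0,0,0],[0,0,0]], "claw": [50,50,50,50,50,50,50,50,50]}' 50
python3 -m creep '{"translation": [[0,0,2],[0,0,2],[0,0,1],[0,0,0]], "rotation": [[0,0,0],[0,0,0],[0,0,0],[0,0,0]], "claw": [50,50,50,50]}' 50
```

```text
time: 26.2
tool_pos: [661.2, -252.7, 40.8]
tcp_rot: [180.0, -0.0, 27.9]
ft_force: [0.7, -0.6, -0.6]
finger_gap: 57.0
time: 26.6
tool_pos: [661.3, -253.1, 35.7]
tcp_rot: [180.0, -0.0, 27.8]
ft_force: [-0.3, 0.1, -1.3]
finger_gap: 57.5
```

```bash
python3 -m creep '{"translation": [[0,0,1.5],[0,0,1.5],[0,0,1],[0,0,0]], "rotation": [[0,0,0],[0,0,0],[0,0,0],[0,0,0]], "claw": [50,50,50,50]}' 50
python3 -m creep '{"translation": [[0,0,1],[0,0,0]], "rotation": [[0,0,0],[0,0,0]], "claw": [50,50]}' 50
```

```text
time: 27.0
tool_pos: [660.9, -252.9, 31.0]
tcp_rot: [-180.0, 0.0, 27.8]
ft_force: [-0.2, -0.1, -1.4]
finger_gap: 57.2
time: 27.2
tool_pos: [661.0, -253.0, 30.2]
tcp_rot: [-180.0, 0.0, 27.8]
ft_force: [-0.1, -0.7, -1.4]
finger_gap: 57.2
```

```bash
python3 -m creep '{"translation": [[0,0,1],[0,0,1],[0,0,0]], "rotation": [[0,0,0],[0,0,0],[0,0,0]], "claw": [50,50,50]}' 50
```

```text
time: 27.5
tool_pos: [661.4, -253.2, 29.6]
tcp_rot: [180.0, -0.0, 27.8]
ft_force: [-3.1, 1.3, 6.4]
finger_gap: 57.4
```

```bash
python3 -m creep '{"translation": [[0,0,0],[0,0,0],[0,0,0],[0,0,0],[0,0,-10],[0,0,-30],[0,0,-40],[0,0,-40],[0,0,-40],[0,0,0]], "rotation": [[0,0,0],[0,0,0],[0,0,0],[0,0,0],[0,0,0],[0,0,0],[0,0,0],[0,0,0],[0,0,0],[0,0,0]], "claw": [85,85,85,85,85,85,85,85,85,85]}'
python3 -m creep '{"translation": [[0,0,-20],[-30,0,-20],[-40,0,0],[-40,0,0],[-40,0,0],[-40,0,0],[0,0,0]], "rotation": [[0,0,0],[0,0,0],[0,0,0],[0,0,0],[0,0,0],[0,0,0],[0,0,0]], "claw": [85,85,85,85,85,85,85]}'
python3 -c "
from h import *
snap('top','t9.png');snap('scene','s9.png')"
```

```text
time: 28.5
tool_pos: [664.9, -254.7, 198.6]
tcp_rot: [179.4, -0.5, 27.8]
ft_force: [1.0, -0.9, 1.4]
finger_gap: 85.0
time: 29.2
tool_pos: [489.4, -344.1, 228.9]
tcp_rot: [180.0, 0.1, 27.6]
ft_force: [1.2, 0.7, 0.8]
finger_gap: 85.1
```

View pics/t9.png

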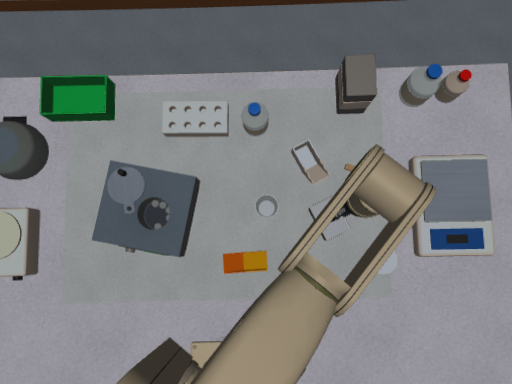

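View pics/s9.png

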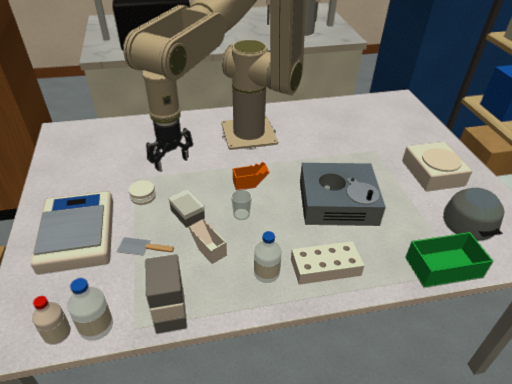

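```bash
python3 - <<'E'
from h import *
t=cv2.imread('pics/t9.png');s=cv2.imread('pics/s9.png')
cv2.imwrite('pics/f.png',np.hstack([cv2.resize(t[150:250,95:195],(400,400),interpolation=3),cv2.resize(s[210:270,180:240],(400,400),interpolation=3)]))
E
```

```text
(no output)
```

View pics/f.png

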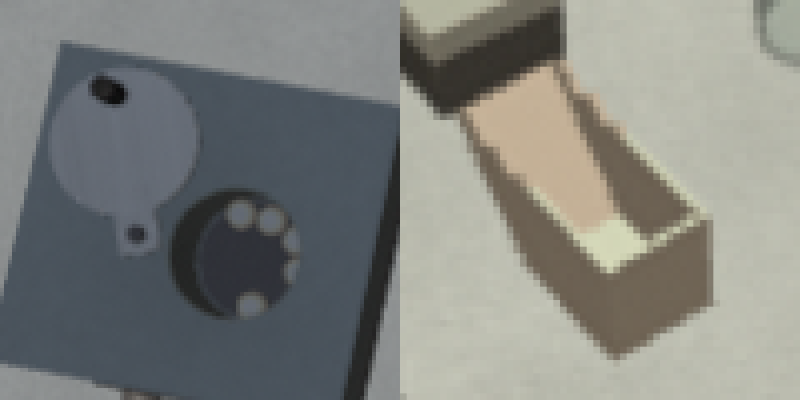

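```bash
python3 -c "
from h import *
t=load('top');k=onz(t,95+107/4,150+87/4,132);p=onz(t,95+136/4,150+233/4,105);d=k-p
print('cover rad',np.radians(np.degrees(np.arctan2(d[1],d[0]))+101.8),np.hypot(d[0],d[1]))
print(hand_in())"
```

```text
cover rad 1.9091060834072127 103.90306574872795
the job is handed in; nothing more can be done
None
```

The job is handed in at about 29 s of the 72 s allowed. I gripped the knob and swung the cover aside, then tipped the white jug over the port until it was empty. I stood it back close to its original spot and moved the arm clear.

What the last checks showed:
- **Cover:** it measures about 1.91 rad in the final top picture, or 1.96 rad from the arm's position when I released the knob. Both are past 1.6 rad.
- **Balls:** the top picture shows all five on the port floor. The force on the wrist also fell by about 2.7 N as they went in, which matches five balls.
- **Jug:** it looks empty and upright. It touched the bench at the same gripper height as when I first gripped it. I did not measure its tilt or height to the millimetre.
- **Bystanders:** they look unmoved in the final pictures. The spatula and tip box are partly hidden by the arm in the top view, but both show clearly in the scene view.

No check failed. The two cameras disagreed by about 4 to 5 mm on most points, within the stated calibration for two cameras, so I used the average.

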